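Release the saw blade's brake at the control station

TASK

The saw blade is to be turned by hand for inspection, so release its brake at the grey control station: with your fingertips, tip the orange rocker switch fully over to its white-marked end, then push the blue button all the way in (it stays in), and last push the green button down. Finish while still holding the green button down near the bottom of its travel: the program ends with your fingers pressing it. Do not press the red mushroom button, and leave the loose things on the bench lying where they are.

Things in the scene. Friction and masses are not known exactly. Their poses are not given: they have to be found in the camera images.
- panel: fixed grey control station behind the saw blade, 104 x 346 x 190 mm (x, y, z). Origin: centre of its underside; the flat top of its aluminium lid is 190 mm above. Four units, turned as the station is, stand on the lid in a row along its y axis, at -97.5, -32.5, +32.5, +97.5 mm, in varying order. Its +x side faces away from the robot (yaw within 0.2 rad). The upright saw blade in front of it, at x = 0.49 m, is 0.335 m high: go over it
- rocker_unit: orange rocker switch, base 78 x 42 x 7 mm; origin: its centre at the lid's top. The paddle is a V, 26 mm wide, pivoting about the unit's y axis 18 mm above the origin, each half 31 mm long. Off: -x half level, +x half (white bar) slopes up 0.36 rad, end 33 mm above the origin. On: +x half level, its top 21.5 mm above the origin. Needs 3 N at the outer end, stays where left
- rocker_on_end (a point): point on the top of the rocker's white-marked +x half, on the white bar, 22 mm from the pivot; moves with the paddle
- rocker (a joint): angle of the rocker: about 0 = off (as found), 0.36 rad = fully on (white-marked half level)
- blue_unit: unit with the blue push button, cap 32 mm in diameter in a steel bezel 42 mm in diameter and 8 mm high. Origin: centre of the unit at the lid's top; the cap's top is 21 mm above it when out, 13 mm when fully in
- blue_top (a point): centre of the blue cap's top face; moves with it
- blue (a joint): travel of the blue button: 0 = out, 0.008 m = fully in; moves straight down against about 3 N of friction and stays where it is left
- green_unit: unit with the green push button, the same size as the blue one (cap 32 mm in diameter, top 21 mm above the origin when out, 13 mm when fully in). Origin: centre of the unit at the lid's top
- green_top (a point): centre of the green cap's top face; moves with it
- green (a joint): travel of the green button: 0 = out, 0.008 m = fully in; its spring takes 2 N at the start and 6 N fully in and pushes it out again when let go
- red_unit: unit with the red mushroom stop button, 42 mm in diameter, on a yellow disc; its top is 29 mm above the unit's origin, which is the centre of the unit at the lid's top. Not to be pressed
- red (a joint): travel of the red stop button: 0 = out, 0.006 m = fully in (spring of 4 to 10 N)
- tape_measure: loose yellow tape measure, 36 x 79 x 64 mm, standing on the bench off the station's +y end; origin at the centre of its underside
- bolt: loose steel bolt, 62 mm high, standing on its head on the bench off the station's -y end; origin at the centre of its underside
- nut: loose steel hexagon nut, 29 x 34 x 16 mm, lying flat on the lid at the station's +y end; origin at the centre of its underside
- pliers: loose red-handled pliers, 58 x 159 x 13 mm, lying flat on the bench in front of the blade; origin at the centre of the underside

How it is judged:
On the way, in this order (a step that is already met when the one before it is completed fails the run):
1. the rocker is tipped fully on, to its white-marked end (value of joint rocker above 0.3 rad), for 0.1 s.
2. the blue button is pushed all the way in (value of joint blue above 0.006 m), for 0.1 s.
At the end, for the whole second after the job is handed in: rocker on (beyond 0.30 of 0.36 rad), blue button in (more than 6 of 8 mm), red button out (less than 1 mm), and the fingers still press on the green button (more than 1 N) and hold it more than 5 of 8 mm down through the last second (value of joint rocker above 0.3 rad and value of joint blue above 0.006 m and value of joint green above 0.005 m and value of joint red below 0.001 m and contact force between the fingers and green_unit above 1 N); the arm keeps its last pose, push and grip.
It fails at once if the red stop button was pressed (more than 2 mm) (value of joint red above 0.002 m).
It fails at once if the blue button was pushed while the rocker was not on (value of joint blue above 0.002 m and value of joint rocker below 0.28 rad).
It fails at once if the green button was pressed before the rocker was on and the blue button in (value of joint green above 0.002 m and (value of joint rocker below 0.28 rad or value of joint blue below 0.0055 m)).
It fails at once if a loose thing (tape measure, bolt, pliers or nut) was moved or lifted by more than 15 mm (distance of any of tape_measure, bolt, pliers, nut from where it was at the start of the episode above 0.015 m).
It also fails if it takes over 48 s, if anything falls off the work surface, if the arm or the gripper's body presses on something with over 40 N, if the wrist force passes 120 N, or if a joint passes its speed limit or range.

ROBOT

A 7-joint arm with a two-finger parallel gripper is mounted at the origin on the work surface; the furniture and walls round the work are solid. World frame = base frame: x ahead of the robot, y to its left, z up, the work surface at z = 0. Lengths are in m, angles in rad, forces in N, time in s.
With the tool pointing down it reaches from about 0.35 to 0.9 m from the base axis. Payload 19.9 kg.
Tool frame: the origin (TCP) lies midway between the tips of the shut fingers; the grasp point (between the pads) lies 19 mm behind it (bot.grip_point_offset is the distance from the TCP to the grasp point, in m); z points along the fingers, y is the line along which they close (so a half turn about z gives the same grasp; the last joint's range is limited). The gripper opens to 94 mm and grips with 3 to 60 N. Pads are 16 mm wide; open, the fingers measure 119 mm over their backs; the gripper's body (75 mm by 177 mm) begins 78 mm behind the grasp point.
Start: joints at [-0.042, 0.417, -0.01, 1.614, 0.005, 1.111, -0.053], TCP at [0.625, 0, 0.205] pointing down, gripper open.
Joint ranges: [-2.81, 2.81], [-0.39, 2.02], [-1.27, 1.25], [0.06, 2.57], [-1.19, 4.33], [0.19, 2], [-2.82, 2.82]. Speed limits (rad/s): [1.89, 1.89, 2.39, 2.39, 3.01, 3.01, 3.01].

INTERFACE

Orientations are given as a unit quaternion [w, x, y, z].
In Python, from cell import bot gives the robot as it stands. The module is installed in compiled form; this text tells all that it offers.
- The arm moves only by the shell command python3 -m inch 'ROWS' [FORCE]. ROWS is JSON, a list of rows, each a list of 3 entries, a list of its own where there are three numbers: the shift along the tool's x, y, z each as a share of 0.2 m, from -1 to 1, then the turn about the tool's z as a share of 180 degrees, from -1 to 1, then the closure, from -1 (fully open) to 1 (shut), so that 0 is half open. A call has exactly 5 rows; each row is the pose to reach, as a shift and turn from the pose commanded when the call began, along the tool's axes at that moment, turning the shorter way round; what a row does not reach only later rows make up. A row lasts 1/12 s, in which the tool goes at most 41.7 mm and 7.16 degrees, less where a joint would pass 70% of its speed; a pose out of reach is approached as far as the arm can. A call with a number of a shift or a turn outside -1 to 1 is refused whole. A call with a gripper value outside its range is refused whole. The fingers move at their own pace and stop on an object; FORCE is the grip in N (left out, the last holds). Time passes only in rows, so rows that repeat a pose let the fingers close, or fill a call up. It gives the time, the measured TCP pose, the force, the opening and the grip force at its end, in the units of the state.
- bot.sense(): the state, without advancing time (a new reading comes with each control period).
- bot.camera(name): name is "scene" or "side" or "wrist"; returns the picture (384x512x3 uint8, red, green, blue); there is no depth.
- bot.get_calibration(name): a dict with "intrinsics" (3x3 intrinsics, pixels), "camera_from_world" (4x4, takes a point from world to camera coordinates); the wrist camera has in their place "tool_from_camera" (4x4, takes a point from camera to tool coordinates, whose origin is the TCP and whose axes are the flange's). Camera axes: x right, y down, z forward; pixel columns grow to the right and rows downward; lengths in m; the calibration is good to about 2 mm. The wrist camera is an equidistant fisheye: a pixel r from the principal point sees the ray r / f radians off the axis. A picture is of the moment at which its call begins: read the wrist's pose just before it. get_calibration takes no time and is no camera call.
- bot.job_done(): hands the job in; it is judged then, once.
Trained networks look in the newest picture that a camera, given by its name, has taken for a name from the list of things; names that differ only in an ending like _2 or _b are one class to them, and where a whole thing is asked for, a point or a joint stands for the part that bears it (a point fixed in the world has none). Each returns a list of dicts, best first, with "conf" (0 to 1); they miss things now and then, are a little off and sometimes report something else, mostly with a low value. They report only what shows in the picture. A call takes as long as a camera call.
- bot.look_for(camera, target): "centre" ([row, column] in pixels, amid what is visible of it).
- bot.regions_of(camera, target): "pixels" (384x512 bool, what is visible of it) and "centre" ([row, column] in pixels, amid what is visible of it).
- bot.tip_of(camera, target): "centre" ([row, column] in pixels: a listed point, or the origin of a listed thing).
The state is a dict: "clock": time; "joints": joint angles; "joint_vel": joint speeds; "joint_torque": joint torques, N m; "ee_pos": TCP position; "tool_rot": TCP orientation; "wrist_force": force on the tool from outside, world axes, zero at the start; "wrist_torque": the same for the moment, N m; "finger_gap": opening from 0.0 (shut) to 1.0 (fully open); "grasp_force": force on a finger pad.
Only numpy, scipy, OpenCV 4.12 (cv2) and the standard library are available. Lean on these libraries where they do the work, as an engineer would, in place of code of your own. Each camera call takes 0.05 s, during which the arm holds its last target. There are 200 camera calls.

## Working session

There is one attempt and no reset: what is moved stays moved. The work goes in short steps, Python scripts to look and compute and a shell command to move; the robot and the scene stay as the last step left them, time stands still between calls to the robot, and variables do not carry over. Pictures are saved under pics/ and viewed, at most 10 in all, crops included, and the job is handed in when it is done.

```bash
mkdir -p pics
cat > h.py <<'E'
import numpy as np, cv2
from cell import bot
from scipy.spatial.transform import Rotation as R
def snap(c,name=None):
    im=bot.camera(c)
    if name: cv2.imwrite('pics/'+name,im[:,:,::-1])
    return im
def ray(c,px,s=None):
    k=bot.get_calibration(c); K=np.array(k['intrinsics']); v,u=px
    x=(u-K[0,2])/K[0,0]; y=(v-K[1,2])/K[1,1]
    if c=='wrist':
        r=np.hypot(x,y); d=np.array([x/r*np.sin(r),y/r*np.sin(r),np.cos(r)])
        w,a,b,cc=s['tool_rot']; Rt=R.from_quat([a,b,cc,w]).as_matrix(); T=np.array(k['tool_from_camera'])
        return Rt@T[:3,3]+s['ee_pos'], Rt@T[:3,:3]@d
    d=np.array([x,y,1]); T=np.array(k['camera_from_world'])
    return -T[:3,:3].T@T[:3,3], T[:3,:3].T@d
def onz(o,d,z): return o+d*(z-o[2])/d[2]
E
python3 - <<'E'
from h import *
s=bot.sense(); print(s)
ims=[snap(c,c+'0.png') for c in ('scene','side','wrist')]
cv2.imwrite('pics/a.png',cv2.resize(np.vstack([np.hstack(ims[:2]),np.hstack([ims[2],ims[2]*0])])[:,:,::-1],(800,600)))
for c in ('scene','side','wrist'):
  for t,z in (('rocker_unit',.19),('rocker_on_end',.217),('blue_top',.211),('green_top',.211),('blue_unit',.19),('green_unit',.19),('red_unit',.19),('nut',.19)):
    for r in bot.tip_of(c,t)[:2]:
      print(c,t,round(r['conf'],2),np.round(r['centre']),onz(*ray(c,r['centre'],s),z).round(4))
E
```

```text
{'clock': 0.0, 'joints': array([-0.04150827,  0.41798277, -0.01032419,  1.61413016,  0.00469965,
        1.11070423, -0.05296322]), 'joint_vel': array([ 0.00022087,  0.00101708,  0.00066463,  0.00091211, -0.0008774 ,
        0.00187804,  0.00042069]), 'joint_torque': array([ 3.52895018e-03, -8.51262331e+01,  6.40313700e-01, -4.25991547e+01,
       -4.87577857e-02,  1.87510403e-02,  1.73272206e-04]), 'ee_pos': array([6.24640962e-01, 5.99298750e-06, 2.04838203e-01]), 'tool_rot': array([-3.94730512e-04,  7.07081079e-01,  7.07132227e-01, -4.52206582e-04]), 'wrist_force': array([-0.24153031,  0.80489108, -1.08991961]), 'wrist_torque': array([-0.00545409, -0.00398032, -0.01708242]), 'grasp_force': 0.0, 'finger_gap': 0.9966942452838834}
scene rocker_unit 0.68 [148. 215.] [ 0.6166 -0.1159  0.19  ]
scene rocker_unit 0.65 [173. 223.] [ 0.5983 -0.0016  0.19  ]
scene rocker_on_end 0.55 [144. 211.] [ 0.6256 -0.1004  0.217 ]
scene blue_top 0.61 [194. 225.] [0.5988 0.105  0.211 ]
scene green_top 0.52 [170. 223.] [0.598  0.0107 0.211 ]
scene green_top 0.17 [224. 295.] [0.4457 0.2201 0.211 ]
scene bl
[... 814 characters left out ...]
3922 -0.1955  0.19  ]
side nut 0.59 [142. 282.] [0.585  0.1437 0.19  ]
wrist rocker_unit 0.83 [336. 234.] [ 0.6056 -0.1036  0.19  ]
wrist rocker_unit 0.64 [268. 226.] [ 0.6023 -0.0369  0.19  ]
wrist rocker_on_end 0.32 [178. 215.] [0.6005 0.0357 0.217 ]
wrist blue_top 0.69 [ 76. 206.] [0.5952 0.0946 0.211 ]
wrist green_top 0.67 [188. 214.] [0.5991 0.028  0.211 ]
wrist green_top 0.67 [333. 235.] [ 0.6082 -0.0815  0.211 ]
wrist blue_unit 0.93 [ 78. 206.] [0.5913 0.0968 0.19  ]
wrist green_unit 0.84 [179. 214.] [0.5961 0.0298 0.19  ]
wrist red_unit 0.9 [268. 226.] [ 0.6023 -0.0369  0.19  ]
wrist red_unit 0.66 [338. 236.] [ 0.6069 -0.1053  0.19  ]
wrist nut 0.77 [ 18. 191.] [0.5811 0.1391 0.19  ]
```

View pics/a.png

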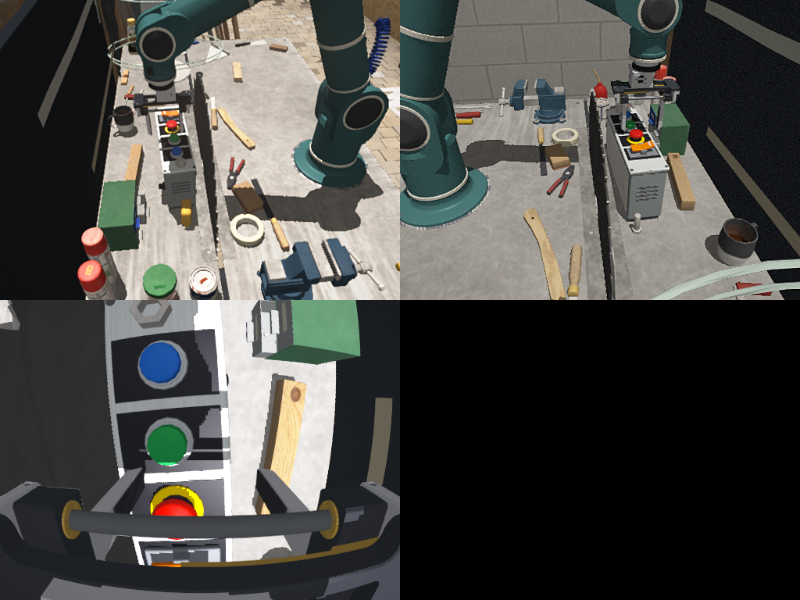

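Row from +y to −y: blue, green, red, rocker (wrist view, blue about [78,206], green [180,214], red [268,226], rocker [336,234]), with the nut beyond blue. I'll raise the arm, shut the fingers and look once more from higher up.

```bash
python3 -m inch '[[[0,0,-0.2],0,-1],[[-0.1,0,-0.4],0,-1],[[-0.25,0,-0.6],0,0],[[-0.4,0,-0.7],0,1],[[-0.4,0,-0.7],0,1]]' 30
python3 -m inch '[[[-0.2,0,0],0,1],[[-0.4,0,0],0,1],[[-0.5,0,0],0,1],[[-0.5,0,0],0,1],[[-0.5,0,0],0,1]]'
python3 - <<'E'
from h import *
s=bot.sense(); im=snap('wrist','w1.png'); print(s['ee_pos'],s['wrist_force'],s['finger_gap'],s['clock'])
for t,z in (('rocker_unit',.19),('rocker_on_end',.216),('blue_top',.211),('green_top',.211),('blue_unit',.19),('green_unit',.19),('red_unit',.19),('nut',.19),('bolt',0),('tape_measure',0)):
    for r in bot.tip_of('wrist',t)[:2]:
      print(t,round(r['conf'],2),np.round(r['centre']),onz(*ray('wrist',r['centre'],s),z).round(4))
E
```

```text
clock: 1.77
ee_pos: [0.6258, -0.0861, 0.3508]
tool_rot: [0.003, 0.709, 0.705, 0.001]
wrist_force: [-1.5, -0.1, 0.1]
finger_gap: 0.822
grasp_force: 0.0
clock: 2.18
ee_pos: [0.6247, -0.1812, 0.345]
tool_rot: [-0.0, 0.708, 0.706, -0.0]
wrist_force: [0.7, 2.0, -0.3]
finger_gap: 0.469
grasp_force: 0.0
[ 0.62471804 -0.18124585  0.34498093] [ 0.6854418   1.9585215  -0.33448751] 0.46882692024317724 2.1833
rocker_unit 0.95 [111. 240.] [ 0.6067 -0.1018  0.19  ]
rocker_on_end 0.82 [106. 258.] [ 0.626  -0.0985  0.216 ]
blue_top 0.19 [108. 257.] [ 0.6254 -0.0995  0.211 ]
green_unit 0.84 [  0. 231.] [0.5957 0.0308 0.19  ]
red_unit 0.64 [ 53. 236.] [ 0.6019 -0.036   0.19  ]
```

View pics/w1.png

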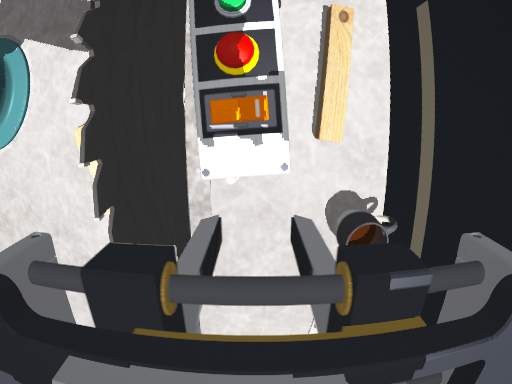

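The view shows the rocker at pixel [111,240], with its white bar on the right (+x) at [106,258], and red at [53,236]. This agrees with the first fix. Next I'll move over the white end and turn the tool so the gripper's narrow side faces the blade.

```bash
python3 -m inch '[[[0.1,0.025,0],0.19,1],[[0.2,0.025,0],0.19,1],[[0.3,0.025,0],0.19,1],[[0.4,0.025,0],0.19,1],[[0.4,0.025,0],0.19,1]]'
python3 -m inch '[[[0,0,0],0.19,1],[[0,0,0],0.19,1],[[0,0,0],0.19,1],[[0,0,0],0.19,1],[[0,0,0],0.19,1]]'
python3 -m inch '[[[0,0,0.1],0.1,1],[[0,0,0.2],0.1,1],[[0,0,0.3],0.1,1],[[0,0,0.42],0.1,1],[[0,0,0.42],0.1,1]]'
python3 - <<'E'
from h import *
s=bot.sense(); a=snap('side','s2.png');b=snap('scene','c2.png'); print(s['ee_pos'],s['wrist_force'],s['finger_gap'],s['clock'])
cv2.imwrite('pics/c.png',np.hstack([cv2.resize(i,None,fx=4,fy=4,interpolation=2) for i in (a[120:260,250:350],b[100:240,170:270])])[:,:,::-1])
E
```

```text
clock: 3.15
ee_pos: [0.6304, -0.0953, 0.3455]
tool_rot: [-0.001, 0.884, 0.467, 0.0]
wrist_force: [0.3, 0.4, -0.4]
finger_gap: 0.005
grasp_force: 0.0
clock: 3.57
ee_pos: [0.63, -0.0999, 0.3455]
tool_rot: [0.0, 0.983, 0.184, 0.0]
wrist_force: [-0.4, -0.5, 0.2]
finger_gap: 0.008
grasp_force: 0.0
clock: 3.98
ee_pos: [0.6283, -0.0994, 0.2573]
tool_rot: [-0.0, 0.999, 0.032, -0.003]
wrist_force: [-0.6, -0.1, -1.0]
finger_gap: 0.005
grasp_force: 0.0
[ 0.62828234 -0.09942426  0.25725645] [-0.59516822 -0.09085841 -1.00168091] 0.005342804878057579 3.9833
```

View pics/c.png

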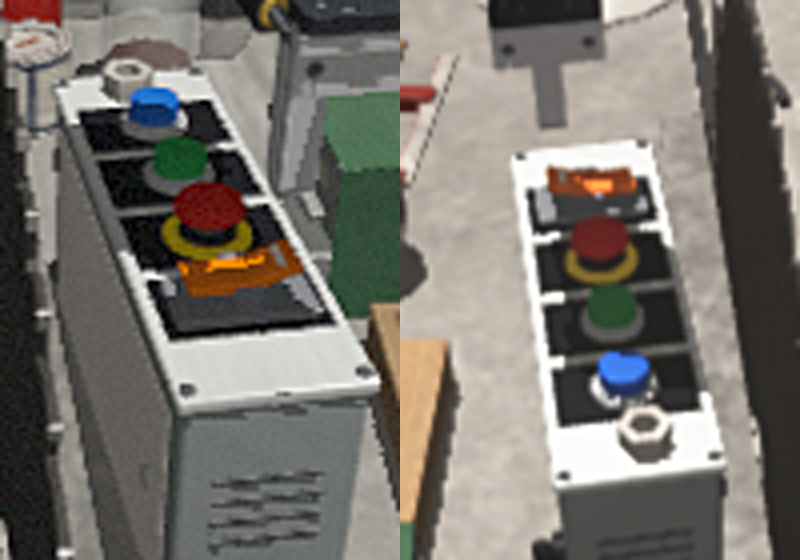

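The scene crop shows the shut fingers directly above the rocker's white end, tip at about crop pixel [125,550]. I'll press it down in small steps.

```bash
python3 -m inch '[[[0.01,0,0.1],0,1],[[0.01,0,0.15],0,1],[[0.01,0,0.19],0,1],[[0.01,0,0.2],0,1],[[0.01,0,0.21],0,1]]'
python3 -m inch '[[[0,0,0.01],0,1],[[0,0,0.02],0,1],[[0,0,0.03],0,1],[[0,0,0.035],0,1],[[0,0,0.035],0,1]]'
```

```text
clock: 4.5
ee_pos: [0.6323, -0.0999, 0.2201]
tool_rot: [0.0, 1.0, 0.031, 0.0]
wrist_force: [-0.3, 0.0, 3.3]
finger_gap: 0.005
grasp_force: 1.6
clock: 4.92
ee_pos: [0.6319, -0.0999, 0.2123]
tool_rot: [0.0, 1.0, 0.031, -0.0]
wrist_force: [1.9, 0.8, 2.4]
finger_gap: 0.003
grasp_force: 1.1
```

```bash
python3 -m inch '[[[0,0,0.01],0,1],[[0,0,0.015],0,1],[[0,0,0.02],0,1],[[0,0,0.02],0,1],[[0,0,0.02],0,1]]'
```

```text
clock: 5.33
ee_pos: [0.6323, -0.1, 0.2113]
tool_rot: [-0.0, 1.0, 0.031, 0.001]
wrist_force: [-11.5, 2.8, 35.0]
finger_gap: 0.002
grasp_force: 17.9
```

The white end is down on its stop (35 N). I'll lift and go across to blue, checking the rocker on the way.

```bash
python3 -m inch '[[[0,0,-0.1],0,1],[[0,0,-0.25],0,1],[[0,0,-0.4],0,1],[[0,0,-0.4],0,1],[[0,0,-0.4],0,1]]'
python3 -m inch '[[[-0.03,-0.2,0],0,1],[[-0.06,-0.4,0],0,1],[[-0.09,-0.6,0],0,1],[[-0.12,-0.8,0],0,1],[[-0.14,-0.99,0],0,1]]'
python3 -m inch '[[[0,0,0],0,1],[[0,0,0],0,1],[[0,0,0],0,1],[[0,0,0],0,1],[[0,0,0],0,1]]'
python3 - <<'E'
from h import *
s=bot.sense(); w=snap('wrist'); 
for t,z in (('rocker_on_end',.211),('blue_top',.211),('green_top',.211),('green_unit',.19),('blue_unit',.19),('nut',.19)):
    for r in bot.tip_of('wrist',t)[:2]:
      print(t,round(r['conf'],2),np.round(r['centre']),onz(*ray('wrist',r['centre'],s),z).round(4))
a=snap('side','s3.png');b=snap('scene','c3.png')
cv2.imwrite('pics/d.png',np.vstack([cv2.resize(w[:,50:460],(800,300)),np.hstack([cv2.resize(i,(400,300),interpolation=2) for i in (a[130:230,250:350],b[120:220,170:270])])])[:,:,::-1])
E
```

```text
clock: 5.75
ee_pos: [0.6322, -0.1001, 0.2895]
tool_rot: [0.0, 1.0, 0.031, 0.001]
wrist_force: [-0.6, 0.1, -0.6]
finger_gap: 0.005
grasp_force: 0.0
clock: 6.17
ee_pos: [0.5899, 0.0979, 0.287]
tool_rot: [0.0, 1.0, 0.032, -0.001]
wrist_force: [2.0, -0.1, -0.2]
finger_gap: 0.002
grasp_force: 0.0
clock: 6.58
ee_pos: [0.5917, 0.0944, 0.288]
tool_rot: [0.0, 1.0, 0.03, -0.0]
wrist_force: [0.2, 0.3, -0.8]
finger_gap: 0.003
grasp_force: 0.0
rocker_on_end 0.91 [174. 443.] [ 0.6266 -0.0931  0.211 ]
blue_top 0.69 [194. 256.] [0.5953 0.0941 0.211 ]
green_top 0.71 [196. 330.] [0.597  0.0273 0.211 ]
green_unit 0.66 [186. 321.] [0.6012 0.0319 0.19  ]
blue_unit 0.65 [184. 252.] [0.5991 0.0981 0.19  ]
nut 0.71 [198. 205.] [0.5829 0.1434 0.19  ]
```

View pics/d.png

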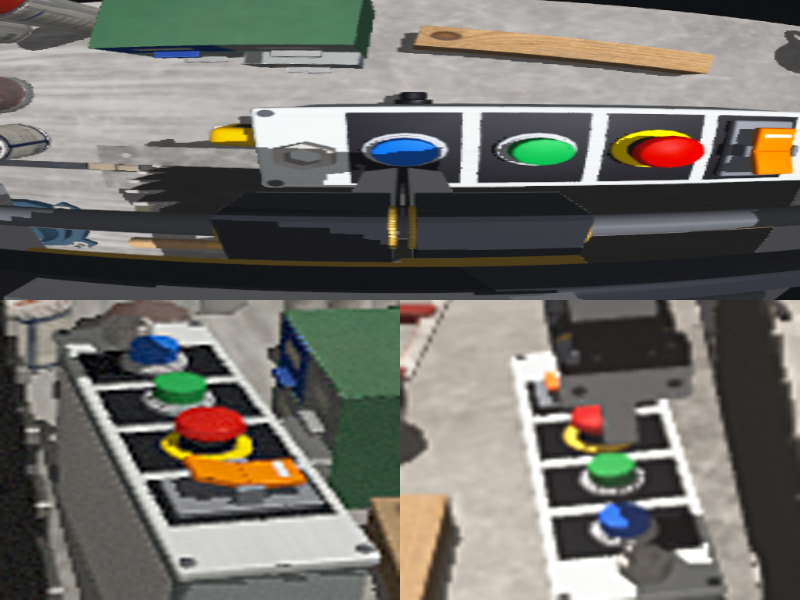

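The rocker's white end is now level and its −x half is raised (side crop). The TCP is within about 3 mm of the blue centre, so I'll press straight down.

```bash
python3 -m inch '[[[0.01,0,0.15],0,1],[[0.01,0,0.3],0,1],[[0.01,0,0.36],0,1],[[0.01,0,0.385],0,1],[[0.01,0,0.395],0,1]]'
python3 -m inch '[[[0,0,0.01],0,1],[[0,0,0.02],0,1],[[0,0,0.03],0,1],[[0,0,0.035],0,1],[[0,0,0.035],0,1]]'
```

```text
clock: 7.45
ee_pos: [0.5936, 0.0961, 0.2094]
tool_rot: [0.0, 1.0, 0.031, -0.0]
wrist_force: [-0.7, -0.2, 0.1]
finger_gap: 0.005
grasp_force: 0.0
clock: 7.87
ee_pos: [0.5942, 0.0962, 0.2032]
tool_rot: [-0.0, 1.0, 0.031, 0.001]
wrist_force: [0.1, -0.3, 4.6]
finger_gap: 0.001
grasp_force: 2.3
```

```bash
python3 -m inch '[[[0,0,0.01],0,1],[[0,0,0.015],0,1],[[0,0,0.015],0,1],[[0,0,0.015],0,1],[[0,0,0.015],0,1]]'
```

```text
clock: 8.28
ee_pos: [0.5945, 0.0963, 0.2026]
tool_rot: [-0.001, 1.0, 0.031, 0.002]
wrist_force: [-11.9, -1.5, 35.6]
finger_gap: 0.007
grasp_force: 17.6
```

```bash
python3 -m inch '[[[0,0,-0.1],0,1],[[0,0,-0.3],0,1],[[0,0.15,-0.3],0,1],[[0,0.333,-0.3],0,1],[[0,0.333,-0.3],0,1]]'
python3 -m inch '[[[0,0,0],0,1],[[0,0,0],0,1],[[0,0,0],0,1],[[0,0,0],0,1],[[0,0,0],0,1]]'
python3 - <<'E'
from h import *
s=bot.sense(); w=snap('wrist');a=snap('side','s4.png')
for t,z in (('blue_top',.203),('green_top',.211)):
    for r in bot.tip_of('wrist',t)[:2]:
      print(t,round(r['conf'],2),np.round(r['centre']),onz(*ray('wrist',r['centre'],s),z).round(4))
cv2.imwrite('pics/e.png',np.hstack([cv2.resize(w[100:300,150:400],(400,320)),cv2.resize(a[130:210,250:350],(400,320),interpolation=2)])[:,:,::-1])
E
```

```text
clock: 8.7
ee_pos: [0.5983, 0.0225, 0.2605]
tool_rot: [0.001, 1.0, 0.028, 0.001]
wrist_force: [-0.0, -1.4, 0.0]
finger_gap: 0.002
grasp_force: 0.0
clock: 9.12
ee_pos: [0.5977, 0.0304, 0.2593]
tool_rot: [-0.0, 0.999, 0.032, -0.0]
wrist_force: [1.1, 0.0, 1.4]
finger_gap: 0.007
grasp_force: 0.0
blue_top 0.57 [204. 181.] [0.5937 0.0927 0.203 ]
green_top 0.97 [212. 261.] [0.5938 0.0262 0.211 ]
green_top 0.56 [197. 257.] [0.606  0.0298 0.211 ]
```

View pics/e.png

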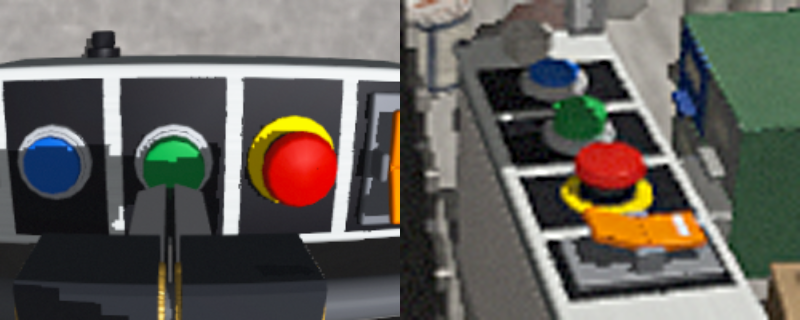

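Blue is down in its bezel, the rocker is still on, and the fingers are over green. I'll press it and hold.

```bash
python3 -m inch '[[[0,0,0.1],0,1],[[0,0,0.2],0,1],[[0,0,0.23],0,1],[[0,0,0.25],0,1],[[0,0,0.26],0,1]]'
python3 -m inch '[[[0,0,0.01],0,1],[[0,0,0.02],0,1],[[0,0,0.025],0,1],[[0,0,0.025],0,1],[[0,0,0.025],0,1]]'
```

```text
clock: 9.73
ee_pos: [0.5977, 0.0297, 0.2076]
tool_rot: [0.0, 1.0, 0.031, -0.0]
wrist_force: [-3.0, 0.5, 4.1]
finger_gap: 0.006
grasp_force: 1.8
clock: 10.15
ee_pos: [0.5981, 0.0297, 0.2033]
tool_rot: [-0.0, 1.0, 0.031, 0.001]
wrist_force: [-4.0, 0.5, 7.0]
finger_gap: 0.005
grasp_force: 3.8
```

One millimetre more to seat it firmly, then I'll check and hand in.

```bash
python3 -m inch '[[[0,0,0.005],0,1],[[0,0,0.005],0,1],[[0,0,0.005],0,1],[[0,0,0.005],0,1],[[0,0,0.005],0,1]]'
python3 - <<'E'
from h import *
print(bot.sense()['wrist_force'],bot.sense()['ee_pos']); print(bot.job_done())
E
```

```text
clock: 10.57
ee_pos: [0.5982, 0.0297, 0.2031]
tool_rot: [-0.0, 1.0, 0.031, 0.001]
wrist_force: [-8.4, 1.0, 18.2]
finger_gap: 0.004
grasp_force: 8.9
[-8.44052114  1.03272148 18.2005673 ] [0.59822653 0.02966658 0.20310642]
the job is handed in; nothing more can be done
None
```

I tipped the rocker fully on, pushed the blue button in, and handed the job in at 10.6 s with the fingers holding green at the bottom of its travel with about 18 N; red and the loose things were not touched, and no verdict came back.

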